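# Level the hinged siding board of a model railway and hold it down

### The job

Lay the yellow spirit level lengthwise along the middle of the track on the hinged siding board and press it down onto the rails with the hand before letting go of it. Then grip the black wing knob, push the sprung board down until its foot stands firmly on the pad beneath, and turn the knob until the bubble settles between the two black lines; finish while still gripping the knob and holding the board pressed down and level. Leave the other models, the jar and the screwdriver alone.

Things in the scene. Friction and masses are not known exactly. Their poses are not given: they have to be found in the camera images.
- level_mid (a point): centre (half-way up) of the loose spirit level: a yellow bar 160 long (its x axis), 50 wide (y), 30 high, 0.25 kg, with a green vial 16 in diameter and 100 long lying along the middle of its top, half sunk (vial top 38 above the underside). It starts flat on the table. Both ends are alike.
- bubble (a joint): position in m of the white bubble (20 long) along the level's x axis, 0 when centred; the two black lines stand 14.75 mm either side of the middle, so the bubble lies between them within about 4.5 mm. The bubble runs to the higher end: 1.15 m per rad of tilt, stopping at 0.036 either way; it takes about 1.5 s to settle.
- track_mid (a point): point on the hinged board: mid-length of the track that takes the level, between the rails, at rail-top height. x along the track to the hinge, z up. Rails 40 apart over all, from x -97 to +115; the red buffer stop's middle at x -115, its top 7 above the rails. The hinge axis (along y) lies at x +125, 16.5 below this point. Board 330 x 120, earth-coloured, underside 35 above the table when level.
- board (a joint): tilt of the siding board in rad: 0 level, positive with the knob end up. Springs hold it up at about 0.045; about 5 N pushed down at the knob bring it down to the pad under its foot. It springs back up when let go.
- knob_grip (a point): middle of the black knob's wing, on the knob's axis. The wing is a bar 46 long (this point's x axis), 14 thick (y), 30 high, on a flange 44 in diameter, its top 15 below this point. The axis stands on the board's centre line, 285 from the hinge axis, and tilts with the board. The knob's head rides on a spring (1.5 N per mm, 12 travel): it sinks some mm when pushed.
- knob (a joint): angle of the knob in rad, positive clockwise seen from above (range -1.7 to 1.7). Clockwise screws the foot out and raises the knob end of the pressed-down board by 4 mm per rad; anticlockwise lowers it. It stays where it is left. It starts within 0.35 of 0 and needs 0.6 to 1.4 rad, one way or the other.
- wing: the black knob's head (wing and flange); origin on its axis, 35 below knob_grip
- foot: steel foot pin, 18 in diameter, under the board on the knob's axis; origin at half the board's thickness
- pad_thick: orange round pad fixed to the table, 44 in diameter, 20 thick, origin at its underside; either it or the blue one lies under the foot, the other beside the board. Over this one the board comes to rest too high.
- pad_thin: blue round pad fixed to the table, 44 in diameter, 12 thick, origin at its underside. Over this one the board comes to rest too low.
- caboose: bystander: white caboose with green roof 140 x 54 x 90, origin at its underside
- wagon: bystander: yellow wagon 75 x 50 x 52, origin at its underside
- jar: bystander: lidded jar of ballast, 64 in diameter, 85 high, origin at its underside
- driver: bystander: screwdriver lying flat
Mind the look-alikes: they are no part of the job. Leave any purple or turquoise look-alike of the part that bears level_mid alone.

How it is judged (in metres and radians):
On the way, in this order (a step that is already met when the one before it is completed fails the run):
1. the level lies along the middle of the track and the hand presses it onto the rails (over 4.5 N on the rails, its own weight included) (x of level_mid in the frame of track_mid between -0.03 and 0.03 m and y of level_mid in the frame of track_mid between -0.012 and 0.012 m and z of level_mid in the frame of track_mid between 0.009 and 0.021 m and angle between the x axis of level_mid and the x axis of track_mid, either way round below 0.15 rad and contact force between level and siding above 4.5 N and contact force between the fingers and level above 1 N), for 0.15 s.
2. with the level let go and lying on the track, the hand on the knob pushes the board down until its foot stands on the pad (x of level_mid in the frame of track_mid between -0.03 and 0.03 m and y of level_mid in the frame of track_mid between -0.012 and 0.012 m and z of level_mid in the frame of track_mid between 0.009 and 0.021 m and angle between the x axis of level_mid and the x axis of track_mid, either way round below 0.15 rad and contact force between the fingers and level below 0.1 N and contact force between the fingers and wing above 2 N and (contact force between foot and pad_thick above 1.5 N or contact force between foot and pad_thin above 1.5 N)), for 0.2 s.
At the end, for the whole second after the job is handed in: Level along the track, untouched (centre within 30 mm along, 12 mm across, 0.15 rad); bubble within 4.5 mm of its middle (between the lines), board within 0.008 rad of level; fingers still hold the knob and press the foot on its pad with over 1.5 N (all of step 2 and value of joint bubble between -0.0045 and 0.0045 m and value of joint board between -0.008 and 0.008 rad); the arm keeps its last pose, push and grip.
It fails at once if the caboose or the yellow wagon is moved by more than 20 mm (distance of any of caboose, wagon from where it was at the start of the episode above 0.02 m).
It fails at once if the jar or the screwdriver is moved by more than 20 mm (distance of any of jar, driver from where it was at the start of the episode above 0.02 m).
It also fails if it takes over 72 s, if anything falls off the work surface, if the arm or the gripper's body presses on something with over 40 N, if the wrist force passes 120 N, or if a joint passes its speed limit or range.

### The arm

A 6-joint arm with a two-finger parallel gripper is mounted at the origin on the work surface. World frame = base frame: x ahead of the robot, y to its left, z up, the work surface at z = 0. Lengths are in m, angles in degrees, forces in N, time in s.
With the tool pointing down it reaches from about 0.25 to 0.725 m from the base axis. Payload 9.7 kg.
Tool frame: the origin (TCP) lies midway between the tips of the shut fingers; the grasp point (between the pads) lies 19 mm behind it; z points along the fingers, y is the line along which they close (so a half turn about z gives the same grasp; the last joint's range is limited). The gripper opens to 85 mm and grips with 20 to 120 N. Pads are 22 mm wide; open, the fingers measure 114 mm over their backs; the gripper's body (76 mm by 85 mm) begins 54 mm behind the grasp point. The pads swing forward as they close: fully open they stand 13 mm farther back than shut.
Start: joints at [64.802, 4.979, 10.078, 95.1, 0, 90], TCP at [0.234, 0.498, 0.231] pointing down, gripper open.
Joint ranges: [-179.16, 179.16], [-48.56, 103.87], [-65.8, 70.77], [-126.05, 130.52], [-82.76, 87.17], [-180, 180]. Speed limits (degrees/s): [127.2, 127.2, 147.25, 180, 180, 180].

### API

Orientations are given as [roll, pitch, yaw] about the fixed x, y, z axes, in that order (R = Rz(yaw) Ry(pitch) Rx(roll)).
In Python, from workcell import bot gives the robot as it stands.
- The arm moves only by the shell command python3 -m crank 'ROWS' [FORCE]. ROWS is JSON, a list of rows, each an object with "gripper": the finger opening in mm, from 0 to 85.4; "travel": the shift along the tool's x, y, z in mm, a list of three; "twist": the turn, a rotation vector about the tool's x, y, z in rad, a list of three. In form: [{"gripper": gripper, "travel": [tx, ty, tz], "twist": [rx, ry, rz]}, ...]. A call has 1 to 12 rows; each row shifts and turns the commanded pose from where the row before left it, along the tool's axes as they then stand; what a row does not reach is not made up. A row lasts 1/8 s, in which the tool goes at most 62.5 mm and 10.7 degrees, less where a joint would pass 70% of its speed; a pose out of reach is approached as far as the arm can. A call is refused whole if a number of a shift passes 62.5 or a number of a turn 0.188, either way. A call with a gripper value outside its range is refused whole. The fingers move at their own pace and stop on an object; FORCE is the grip in N (left out, the last holds). Time passes only in rows, so rows that do not move let the fingers close. It gives the time, the measured TCP pose, the force, the opening and the grip force at its end, in the units of the state.
- bot.get_obs(): the state, without advancing time (a new reading comes with each control period).
- bot.camera(name): name is "scene" or "top"; returns the picture (480x640x3 uint8, red, green, blue); there is no depth.
- bot.calibration(name): a dict with "vfov" (degrees; the focal length in pixels is half the picture's height over the tangent of half this angle, whatever the lens; pixels are square), "cx", "cy" (the principal point, pixels), "k1" (the pictures are not rectified: a ray, as slopes to the right and down, at radius r is drawn at 1 + k1 r^2 times it, then the intrinsics apply), "camera_from_world" (4x4, takes a point from world to camera coordinates). Camera axes: x right, y down, z forward; pixel columns grow to the right and rows downward; lengths in m; the calibration is good to about 2 mm. A picture is of the moment at which its call begins. calibration takes no time and is no camera call.
- bot.job_done(): hands the job in; it is judged then, once.
The state is a dict: "time": time; "q": joint angles; "qd": joint speeds; "joint_efforts": joint torques, N m; "ee_pos": TCP position; "tcp_rot": TCP orientation; "wrist_force": force on the tool from outside, world axes, zero at the start; "torque": the same for the moment, N m; "opening": finger opening in m; "grasp_force": force on a finger pad.
Only numpy, scipy, OpenCV 4.12 (cv2) and the standard library are available. Lean on these libraries where they do the work, as an engineer would, in place of code of your own. Each camera call takes 0.05 s, during which the arm holds its last target. There are 200 camera calls.

## Working session

There is one attempt and no reset: what is moved stays moved. The work goes in short steps, Python scripts to look and compute and a shell command to move; the robot and the scene stay as the last step left them, time stands still between calls to the robot, and variables do not carry over. Pictures are saved under pics/ and viewed, at most 10 in all, crops included, and the job is handed in when it is done.

```bash
mkdir -p pics; ls
cat > h.py <<'E'
import numpy as np, cv2
from workcell import bot
def ray(name,u,v):
    c=bot.calibration(name); f=240/np.tan(np.radians(c["vfov"]/2))
    K=np.array([[f,0,c["cx"]],[0,f,c["cy"]],[0,0,1]]); 
    p=cv2.undistortPoints(np.array([[[u,v]]],float),K,np.array([c["k1"],0,0,0,0.])) .ravel()
    # exact inversion of forward model r*(1+k1 r^2)
    T=np.array(c["camera_from_world"]); R=T[:3,:3]
    return -R.T@T[:3,3], R.T@np.array([p[0],p[1],1])
def onz(name,u,v,z):
    o,d=ray(name,u,v); return o+d*(z-o[2])/d[2]
def proj(name,P):
    c=bot.calibration(name); f=240/np.tan(np.radians(c["vfov"]/2))
    T=np.array(c["camera_from_world"]); p=T[:3,:3]@np.array(P)+T[:3,3]; s=p[:2]/p[2]
    return s*(1+c["k1"]*(s@s))*f+np.array([c["cx"],c["cy"]])
E
python3 - <<'E'
from h import *
for n in("scene","top"):
    im=bot.camera(n); cv2.imwrite(f"pics/{n}0.png",im[:,:,::-1]); c=bot.calibration(n); print(n,c["vfov"],c["k1"],ray(n,320,240))
print(bot.get_obs())
E
```

```text
pics
scene 52.20864979940321 -0.08244173188199903 (array([1.03798408, 0.44786015, 1.12067808]), array([-0.44131099, -0.33541597, -0.83234905]))
top 44.65312704322898 0.05233931197022096 (array([0.34984718, 0.03945223, 1.64002934]), array([ 0.11510479, -0.01502325, -0.99332366]))
{'time': 0.1, 'q': array([ 6.48016144e+01,  5.00844171e+00,  1.00406857e+01,  9.51006452e+01,
       -4.14400405e-04,  8.99998091e+01]), 'qd': array([ 0.02056718, -0.10608564,  0.1586331 , -0.04794302, -0.08671267,
        0.06259055]), 'joint_efforts': array([ 1.41052158e-05, -5.21561050e+01,  4.65654874e+01,  1.60372647e-02,
       -2.22968890e-05, -2.34245664e-05]), 'ee_pos': array([0.23408002, 0.49747692, 0.23066439]), 'tcp_rot': array([-1.79931599e+02,  4.14172183e-04,  1.54801806e+02]), 'wrist_force': array([-0.03137713, -0.08103809,  0.55759744]), 'torque': array([-0.01534835, -0.04985693, -0.00573037]), 'grasp_force': 0.0, 'opening': 0.08556007955551807}
```

View pics/scene0.png

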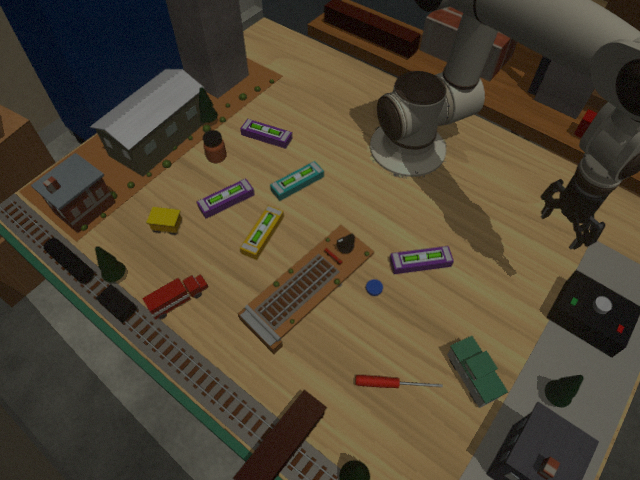

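View pics/top0.png

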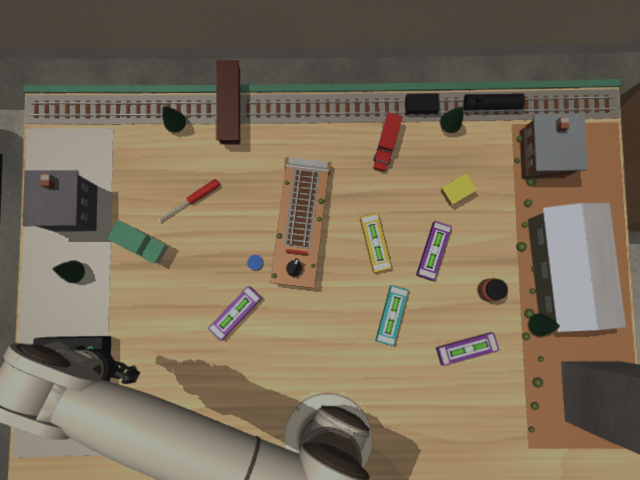

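The pictures show: the yellow level at top (376,243); the board with its hinge at (308,165), red buffer stop at (297,251) and knob at (294,268). The blue pad at (255,263) lies beside the board, so the thick one is under the foot and the knob must go anticlockwise.

Run:
```python
from h import *
a=cv2.imread("pics/top0.png"); b=cv2.imread("pics/scene0.png")
c=np.hstack([cv2.resize(a[150:300,260:400],None,fx=3.2,fy=3.2,interpolation=cv2.INTER_CUBIC)[:, :],])
d=cv2.resize(b[215:355,230:380],None,fx=2.3,fy=3.2*150/140/3.2*3.2 if 0 else 2.3,interpolation=cv2.INTER_CUBIC)
H=480; d=np.vstack([d,np.zeros((H-d.shape[0],d.shape[1],3),np.uint8)])
cv2.imwrite("pics/crop1.png",np.hstack([c,d]))
for n,im in(("top",a),("scene",b)):
    hsv=cv2.cvtColor(im,cv2.COLOR_BGR2HSV)
    for nm,lo,hi in(("yel",(22,140,90),(32,255,255)),("earth",(8,100,60),(17,200,200)),("red",(0,170,60),(5,255,255))):
        m=cv2.inRange(hsv,lo,hi); m=cv2.morphologyEx(m,cv2.MORPH_CLOSE,np.ones((9,9) if nm!="red" else (3,3)))
        for k in cv2.findContours(m,cv2.RETR_EXTERNAL,cv2.CHAIN_APPROX_SIMPLE)[0]:
            if cv2.contourArea(k)>(60 if nm!="earth" else 1000):
                r=cv2.minAreaRect(k); print(n,nm,np.round(r[0],1),np.round(r[1],1),np.round(cv2.boxPoints(r)).tolist())
                if nm=="yel" and n=="top":
                    B=np.array([onz(n,*p,0.03)[:2] for p in cv2.boxPoints(r)]); print(B.mean(0),B.tolist())
                if nm=="yel" and n=="scene": print(onz(n,*r[0],0.03))
```

```text
top yel [375.4 242.4] [57.2 17.9] [[360.0, 217.0], [377.0, 212.0], [391.0, 268.0], [374.0, 272.0]]
[ 0.52832784 -0.13818338] [[0.600134088560996, -0.0963182987382907], [0.6118352282497079, -0.14507666614637563], [0.45641130718755896, -0.17981842198706977], [0.4449307462192966, -0.13152012270070523]]
top yel [458.8 188.4] [19.7 28.8] [[441.0, 187.0], [466.0, 173.0], [476.0, 189.0], [452.0, 204.0]]
[ 0.67714245 -0.37463716] [[0.6806906411422333, -0.32622719896229735], [0.7219103780977659, -0.3965043465022082], [0.673491258600575, -0.4229614083546376], [0.6324775237198672, -0.35285569437292397]]
top earth [226.4 350.9] [209.   24.8] [[122.0, 363.0], [122.0, 338.0], [331.0, 339.0], [331.0, 364.0]]
top earth [121.5 113. ] [ 24. 175.] [[34.0, 101.0], [209.0, 101.0], [209.0, 125.0], [34.0, 125.0]]
top earth [375. 285.] [388. 528.] [[111.0, 91.0], [639.0, 91.0], [639.0, 479.0], [111.0, 479.0]]
top red [202.9 191.4] [ 7.8 34.4] [[186.0, 198.0], [215.0, 179.0], [219.0, 185.0], [191.0, 204.0]]
top red [381.6 160. ] [13.8 18.7] [[373.0, 167.0], [377.0, 149.0], [391.0, 153.0], [386.0, 171.0]]
top
[... 798 characters left out ...]
489.2 205.7] [176.6 135.1] [[378.0, 206.0], [459.0, 99.0], [600.0, 205.0], [519.0, 313.0]]
scene earth [537.6 102.8] [126.2  50.1] [[470.0, 98.0], [492.0, 53.0], [605.0, 108.0], [584.0, 153.0]]
scene earth [320.3 240.4] [518.7 339.3] [[14.0, 193.0], [241.0, -59.0], [627.0, 288.0], [400.0, 540.0]]
scene earth [377.3  42.9] [142.7  23.3] [[307.0, 24.0], [317.0, 3.0], [447.0, 62.0], [438.0, 83.0]]
scene red [376.9 381.1] [42.4 10.5] [[355.0, 385.0], [356.0, 375.0], [398.0, 377.0], [398.0, 388.0]]
scene red [174.2 290.9] [20.3 63.5] [[141.0, 295.0], [199.0, 269.0], [207.0, 287.0], [149.0, 313.0]]
scene red [589.6 115.8] [ 9.8 11.6] [[583.0, 119.0], [588.0, 108.0], [597.0, 113.0], [591.0, 123.0]]
```

View pics/crop1.png

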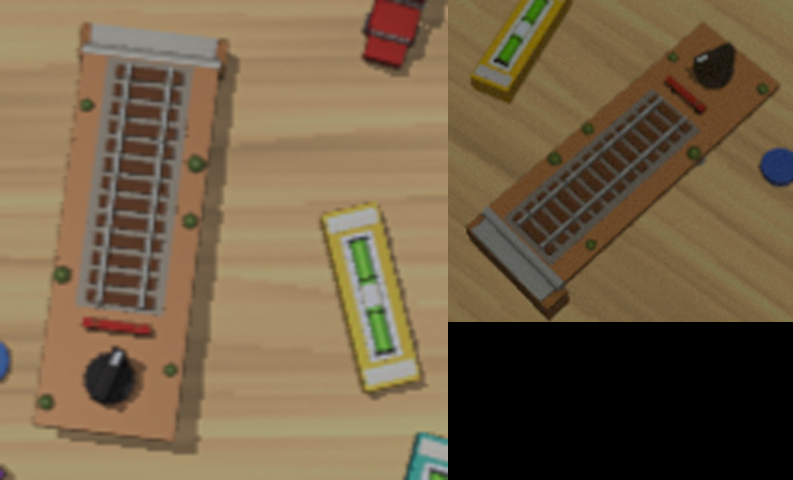

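The crop shows the buffer's middle at top (296.6,251.9) / scene (333.6,255.9), the far rail ends' middle at top (306.6,170), the knob centre near top (294.5,267.5) with the wing roughly along the board.

```bash
cat >> h.py <<'E'
def tri(a,b):
    (o1,d1),(o2,d2)=ray("top",*a),ray("scene",*b)
    s=np.linalg.lstsq(np.c_[d1,-d2],o2-o1,rcond=None)[0]; p,q=o1+s[0]*d1,o2+s[1]*d2
    return (p+q)/2,np.linalg.norm(p-q)
E
python3 - <<'E'
from h import *
t=lambda x,y:(260+x/3.2,150+y/3.2); s=lambda x,y:(230+(x-448)/2.3,215+y/2.3)
for n,a,b in(("buf",(117,326),(686,94)),("railfar",(149,64),(532,232)),("railnear L",(95,305),(654,96)),("knob",(110,377),(714,68)),("hingeplate",(152,47),(515,255)),
  ("cornerL",(36,425),(704,22)),("cornerR",(175,440),(778,86))):
    p,e=tri(t(*a),s(*b)); print(n,p.round(4),round(e,4))
L=[onz("top",*t(*p),z)[:2] for p,z in(((82,48),.055),((36,425),.065),((222,65),.055),((175,440),.065))]
print(np.round(L,4)); d1,d2=L[0]-L[1],L[2]-L[3]; print(np.degrees(np.arctan2([d1[1],d2[1]],[d1[0],d2[0]])))
for z in(.055,.06,.065,.07):print(z,onz("top",*t(117,326),z),onz("top",*t(149,64),z))
E
```

```text
buf [0.4995 0.0803 0.0715] 0.0023
railfar [0.7256 0.0516 0.0625] 0.0038
railnear L [0.5258 0.0812 0.0994] 0.0375
knob [0.4562 0.0864 0.077 ] 0.0023
hingeplate [0.7478 0.0473 0.0378] 0.0003
cornerL [0.4378 0.1077 0.1613] 0.083
cornerR [ 0.3865  0.078  -0.0358] 0.1027
[[ 0.7432  0.1078]
 [ 0.4179  0.1482]
 [ 0.727  -0.0129]
 [ 0.4039  0.0316]]
[-7.08590181 -7.83597641]
0.055 [0.50168242 0.0797337  0.055     ] [0.72854026 0.05011331 0.055     ]
0.06 [0.50120345 0.07960663 0.06      ] [0.72734567 0.05007968 0.06      ]
0.065 [0.50072448 0.07947956 0.065     ] [0.72615107 0.05004605 0.065     ]
0.07 [0.50024552 0.07935249 0.07      ] [0.72495648 0.05001242 0.07      ]
```

```bash
cat >> h.py <<'E'
from scipy.spatial.transform import Rotation as Ro
def togo(x,y,z,yaw):
    o=bot.get_obs(); R=Ro.from_euler("xyz",o["tcp_rot"],degrees=True); T=Ro.from_euler("xyz",[180,0,yaw],degrees=True)
    tw=(R.inv()*T).as_rotvec(); print("t",round(o["time"],2),"pos",o["ee_pos"].round(4),o["tcp_rot"].round(1),"F",o["wrist_force"].round(1),"op",round(o["opening"]*1000,1),"gf",round(float(o["grasp_force"]),1))
    print("travel(cur axes)",(R.inv().apply(np.array([x,y,z])-o["ee_pos"])*1000).round(1),"(target axes)",(T.inv().apply(np.array([x,y,z])-o["ee_pos"])*1000).round(1),"twist",tw.round(3))
E
python3 -m crank '[{"gripper":85,"travel":[0,0,0],"twist":[0,0,0.186]},{"gripper":85,"travel":[0,0,0],"twist":[0,0,0.186]},{"gripper":85,"travel":[0,0,0],"twist":[0,0,0.186]},{"gripper":85,"travel":[0,0,0],"twist":[0,0,0.186]},{"gripper":85,"travel":[0,0,0],"twist":[0,0,0.186]},{"gripper":85,"travel":[0,0,0],"twist":[0,0,0.186]},{"gripper":85,"travel":[0,0,0],"twist":[0,0,0.186]},{"gripper":85,"travel":[0,0,0],"twist":[0,0,0.186]},{"gripper":85,"travel":[0,0,0],"twist":[0,0,0.186]},{"gripper":85,"travel":[0,0,0],"twist":[0,0,0.186]},{"gripper":85,"travel":[0,0,0],"twist":[0,0,0.186]},{"gripper":85,"travel":[0,0,0],"twist":[0,0,0.186]}]' 40
python3 -c "
from h import *
togo(.529,-.138,.12,12.7)"
```

```text
time: 1.6
ee_pos: [0.3701, 0.3857, 0.2309]
tcp_rot: [-172.6, 2.1, 42.3]
wrist_force: [0.5, 1.3, 0.3]
opening: 0.0854
grasp_force: 0.0
t 1.6 pos [0.3701 0.3857 0.2309] [-172.6    2.1   42.3] F [0.5 1.3 0.3] op 85.4 gf 0.0
travel(cur axes) [-230.5  505.6   54.7] (target axes) [ 39.9 545.8 110.9] twist [-0.117  0.07   0.513]
```

```bash
python3 -m crank '[{"gripper":85,"travel":[0,0,0],"twist":[0,0,0]},{"gripper":85,"travel":[0,0,0],"twist":[0,0,0]},{"gripper":85,"travel":[0,0,0],"twist":[0,0,0]},{"gripper":85,"travel":[0,0,0],"twist":[0,0,0]}]'
python3 -c "
from h import *
print(bot.get_obs()['q'].round(1))
togo(.529,-.138,.12,12.7)"
```

```text
time: 2.1
ee_pos: [0.3684, 0.3875, 0.2315]
tcp_rot: [-172.6, 2.1, 42.6]
wrist_force: [0.7, -0.0, -0.6]
opening: 0.0852
grasp_force: 0.0
[ 42.5   4.8   9.6  96.9   7.4 179.9]
t 2.1 pos [0.3684 0.3875 0.2315] [-172.6    2.1   42.6] F [ 0.7 -0.  -0.6] op 85.2 gf 0.0
travel(cur axes) [-233.2  506.9   55.5] (target axes) [ 41.2 548.  111.5] twist [-0.116  0.069  0.519]
```

```bash
python3 -m crank '[{"gripper":85,"travel":[0,0,0],"twist":[-0.116,0.069,0]},{"gripper":85,"travel":[0,0,0],"twist":[0,0,-0.186]},{"gripper":85,"travel":[0,0,0],"twist":[0,0,-0.186]},{"gripper":85,"travel":[0,0,0],"twist":[0,0,-0.186]},{"gripper":85,"travel":[0,0,0],"twist":[0,0,-0.186]},{"gripper":85,"travel":[0,0,0],"twist":[0,0,-0.186]},{"gripper":85,"travel":[0,0,0],"twist":[0,0,-0.186]},{"gripper":85,"travel":[0,0,0],"twist":[0,0,-0.186]},{"gripper":85,"travel":[0,0,0],"twist":[0,0,-0.186]},{"gripper":85,"travel":[0,0,0],"twist":[0,0,-0.186]},{"gripper":85,"travel":[0,0,0],"twist":[0,0,-0.186]},{"gripper":85,"travel":[0,0,0],"twist":[0,0,-0.186]}]'
python3 -c "
from h import *
print(bot.get_obs()['q'].round(1))
togo(.529,-.138,.12,-167.3)"
```

```text
time: 3.6
ee_pos: [0.3809, 0.3744, 0.2315]
tcp_rot: [177.7, -0.4, 161.4]
wrist_force: [-0.2, -0.9, -0.7]
opening: 0.0848
grasp_force: 0.0
[43.7  0.9  5.8 93.1  1.4 62.4]
t 3.6 pos [0.3809 0.3744 0.2315] [177.7  -0.4 161.4] F [-0.2 -0.9 -0.7] op 84.8 gf 0.0
travel(cur axes) [-304.5 -442.5   91.6] (target axes) [ -31.8 -532.4  111.5] twist [ 0.041  0.004 -0.546]
```

```bash
python3 -m crank '[{"gripper":85,"travel":[0,0,0],"twist":[0.041,0,-0.175]},{"gripper":85,"travel":[0,0,0],"twist":[0,0,-0.184]},{"gripper":85,"travel":[0,0,0],"twist":[0,0,-0.184]},{"gripper":85,"travel":[-3.5,-59,10],"twist":[0,0,0]},{"gripper":85,"travel":[-3.5,-59,10],"twist":[0,0,0]},{"gripper":85,"travel":[-3.5,-59,10],"twist":[0,0,0]},{"gripper":85,"travel":[-3.5,-59,10],"twist":[0,0,0]},{"gripper":85,"travel":[-3.5,-59,10],"twist":[0,0,0]},{"gripper":85,"travel":[-3.5,-59,10],"twist":[0,0,0]},{"gripper":85,"travel":[-3.5,-59,10],"twist":[0,0,0]},{"gripper":85,"travel":[-3.5,-59,10],"twist":[0,0,0]},{"gripper":85,"travel":[-3.5,-59,10],"twist":[0,0,0]}]'
python3 -c "
from h import *
print(bot.get_obs()['q'].round(1))
togo(.529,-.138,.05,-167.3)"
```

```text
time: 5.1
ee_pos: [0.5236, -0.14, 0.1405]
tcp_rot: [179.9, -0.2, -167.8]
wrist_force: [1.9, 0.1, 0.9]
opening: 0.0849
grasp_force: 0.0
[-15.    3.2  -1.9  85.1  -0.  -27.1]
t 5.1 pos [ 0.5236 -0.14    0.1405] [ 179.9   -0.2 -167.8] F [1.9 0.1 0.9] op 84.9 gf 0.0
travel(cur axes) [-6.   0.7 90.4] (target axes) [-5.7  0.8 90.5] twist [ 0.001 -0.003 -0.009]
```

```bash
python3 -m crank '[{"gripper":85,"travel":[-5.5,1,30],"twist":[0,0,-0.009]},{"gripper":85,"travel":[0,0,40],"twist":[0,0,0]},{"gripper":85,"travel":[0,0,40],"twist":[0,0,0]},{"gripper":85,"travel":[0,0,15],"twist":[0,0,0]},{"gripper":85,"travel":[0,0,8],"twist":[0,0,0]},{"gripper":85,"travel":[0,0,0],"twist":[0,0,0]},{"gripper":40,"travel":[0,0,0],"twist":[0,0,0]},{"gripper":40,"travel":[0,0,0],"twist":[0,0,0]},{"gripper":40,"travel":[0,0,0],"twist":[0,0,0]},{"gripper":40,"travel":[0,0,0],"twist":[0,0,0]},{"gripper":40,"travel":[0,0,0],"twist":[0,0,0]},{"gripper":40,"travel":[0,0,0],"twist":[0,0,0]}]' 50
python3 -c "
from h import *
togo(.529,-.138,.05,-167.3)"
```

```text
time: 6.6
ee_pos: [0.5286, -0.1369, 0.0089]
tcp_rot: [180.0, -0.1, -167.4]
wrist_force: [-0.3, -1.9, 7.3]
opening: 0.0488
grasp_force: 53.7
t 6.6 pos [ 0.5286 -0.1369  0.0089] [ 1.800e+02 -1.000e-01 -1.674e+02] F [-0.3 -1.9  7.3] op 48.8 gf 53.7
travel(cur axes) [ -0.1  -1.1 -41.1] (target axes) [ -0.2  -1.1 -41.1] twist [ 0.    -0.001 -0.002]
```

```bash
python3 -m crank '[{"gripper":40,"travel":[0,0,-20],"twist":[0,0,0]},{"gripper":40,"travel":[0,0,-50],"twist":[0,0,0]},{"gripper":40,"travel":[0,0,-60],"twist":[0,0,0]},{"gripper":40,"travel":[0,0,0],"twist":[0,0,0.175]},{"gripper":40,"travel":[0,0,0],"twist":[0,0,0.175]},{"gripper":40,"travel":[0,0,0],"twist":[0,0,0]}]'
python3 -c "
from h import *
togo(.614,.065,.12,172.6)"
```

```text
time: 7.35
ee_pos: [0.5281, -0.1366, 0.1374]
tcp_rot: [180.0, -0.2, 172.6]
wrist_force: [0.5, -0.0, -3.7]
opening: 0.0492
grasp_force: 52.9
t 7.35 pos [ 0.5281 -0.1366  0.1374] [180.   -0.2 172.6] F [ 0.5 -0.  -3.7] op 49.2 gf 52.9
travel(cur axes) [-59.3 211.   17.2] (target axes) [-59.3 211.   17.4] twist [ 0.    -0.004  0.   ]
```

```bash
python3 -m crank '[{"gripper":40,"travel":[-11.9,42.2,0],"twist":[0,0,0]},{"gripper":40,"travel":[-11.9,42.2,0],"twist":[0,0,0]},{"gripper":40,"travel":[-11.9,42.2,0],"twist":[0,0,0]},{"gripper":40,"travel":[-11.9,42.2,0],"twist":[0,0,0]},{"gripper":40,"travel":[-11.9,42.2,10],"twist":[0,0,0]},{"gripper":40,"travel":[0,0,10],"twist":[0,0,0]},{"gripper":40,"travel":[0,0,0],"twist":[0,0,0]}]'
python3 - <<'E'
from h import *
a=bot.camera("top")[:,:,::-1];b=bot.camera("scene")[:,:,::-1]
A=cv2.resize(a[140:300,250:370],None,fx=3,fy=3,interpolation=cv2.INTER_CUBIC)
B=cv2.resize(b[205:365,230:390],None,fx=2.7,fy=3,interpolation=cv2.INTER_CUBIC)
cv2.imwrite("pics/c2.png",np.hstack([A,B]))
togo(.614,.065,.09,172.6)
E
```

```text
time: 8.22
ee_pos: [0.6137, 0.0647, 0.1159]
tcp_rot: [-180.0, -0.4, 172.7]
wrist_force: [-0.3, -0.9, -3.7]
opening: 0.049
grasp_force: 53.2
t 8.32 pos [0.6142 0.064  0.1174] [180.   -0.2 172.6] F [-0.3  0.6 -2.8] op 49.2 gf 53.2
travel(cur axes) [ 0.2  1.  27.4] (target axes) [ 0.4  1.  27.4] twist [ 0.    -0.004 -0.   ]
```

View pics/c2.png

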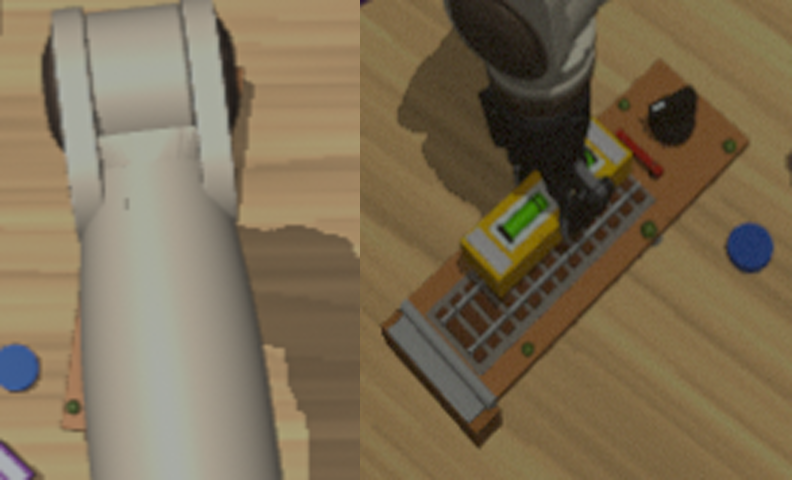

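The scene view shows the level held over the track, parallel to and centred on the rails, clear of the buffer at (640,152). Lowering.

```bash
python3 -m crank '[{"gripper":40,"travel":[0,0.5,10],"twist":[0,0.045,0]},{"gripper":40,"travel":[0,0,10],"twist":[0,0,0]},{"gripper":40,"travel":[0,0,8],"twist":[0,0,0]},{"gripper":40,"travel":[0,0,0],"twist":[0,0,0]},{"gripper":40,"travel":[0,0,3],"twist":[0,0,0]},{"gripper":40,"travel":[0,0,0],"twist":[0,0,0]}]'
python3 -m crank '[{"gripper":40,"travel":[0,0,3],"twist":[0,0,0]},{"gripper":40,"travel":[0,0,0],"twist":[0,0,0]}]'
python3 -m crank '[{"gripper":40,"travel":[0,0,3],"twist":[0,0,0]},{"gripper":40,"travel":[0,0,0],"twist":[0,0,0]}]'
```

```text
time: 9.07
ee_pos: [0.6136, 0.0655, 0.0866]
tcp_rot: [180.0, -2.8, 172.5]
wrist_force: [0.6, -0.3, -2.6]
opening: 0.0493
grasp_force: 53.2
time: 9.32
ee_pos: [0.6133, 0.0655, 0.0832]
tcp_rot: [180.0, -2.8, 172.5]
wrist_force: [0.6, -0.0, -1.8]
opening: 0.0492
grasp_force: 53.2
time: 9.57
ee_pos: [0.6131, 0.0655, 0.08]
tcp_rot: [180.0, -2.8, 172.5]
wrist_force: [-0.2, 0.0, -1.9]
opening: 0.0493
grasp_force: 53.2
```

```bash
for i in 1 2 3; do python3 -m crank '[{"gripper":40,"travel":[0,0,2],"twist":[0,0,0]},{"gripper":40,"travel":[0,0,0],"twist":[0,0,0]}]' | grep -E "ee_pos|wrist"; done
```

```text
ee_pos: [0.6131, 0.0656, 0.0782]
wrist_force: [1.1, -0.5, -2.8]
ee_pos: [0.613, 0.0655, 0.0762]
wrist_force: [0.5, 0.6, -2.9]
ee_pos: [0.6129, 0.0656, 0.0742]
wrist_force: [-0.3, 0.4, -2.9]
```

```bash
for i in 1 2 3; do python3 -m crank '[{"gripper":40,"travel":[0,0,2],"twist":[0,0,0]},{"gripper":40,"travel":[0,0,0],"twist":[0,0,0]}]' | grep -E "ee_pos|wrist"; done
```

```text
ee_pos: [0.6129, 0.0656, 0.0724]
wrist_force: [-0.3, 0.2, -1.5]
ee_pos: [0.6129, 0.0656, 0.0721]
wrist_force: [-3.7, -0.8, 9.0]
ee_pos: [0.6125, 0.0657, 0.0707]
wrist_force: [-9.0, -1.1, 13.8]
```

```bash
python3 -m crank '[{"gripper":40,"travel":[0,0,0],"twist":[0,0,0]},{"gripper":40,"travel":[0,0,-1],"twist":[0,0,0]},{"gripper":40,"travel":[0,0,-1],"twist":[0,0,0]},{"gripper":40,"travel":[0,0,0],"twist":[0,0,0]}]';
python3 -m crank '[{"gripper":70,"travel":[0,0,0],"twist":[0,0,0]},{"gripper":70,"travel":[0,0,0],"twist":[0,0,0]},{"gripper":70,"travel":[0,0,0],"twist":[0,0,0]},{"gripper":70,"travel":[0,0,0],"twist":[0,0,0]},{"gripper":70,"travel":[0,0,-15],"twist":[0,0,0]},{"gripper":70,"travel":[0,0,-40],"twist":[0,0,0]},{"gripper":70,"travel":[0,0,-60],"twist":[0,-0.045,0]},{"gripper":70,"travel":[0,0,-40],"twist":[0,0,0]}]'
python3 -c "
from h import *
togo(.4554,.2855,.22,172.6)"
```

```text
time: 11.58
ee_pos: [0.613, 0.0656, 0.0722]
tcp_rot: [180.0, -2.7, 172.5]
wrist_force: [-4.3, -0.1, 9.1]
opening: 0.049
grasp_force: 54.5
time: 12.58
ee_pos: [0.6186, 0.0649, 0.2299]
tcp_rot: [179.9, 0.0, 172.5]
wrist_force: [-0.0, -0.2, -0.1]
opening: 0.0699
grasp_force: 0.0
t 12.57 pos [0.6186 0.0649 0.2299] [179.9   0.  172.5] F [-0.  -0.2 -0.1] op 69.9 gf 0.0
travel(cur axes) [190.5 197.6  10. ] (target axes) [190.3 197.8   9.9] twist [ 0.001  0.001 -0.001]
```

```bash
python3 -m crank '[{"gripper":70,"travel":[47.5,49.5,0],"twist":[0,0,0]},{"gripper":70,"travel":[47.5,49.5,0],"twist":[0,0,0]},{"gripper":70,"travel":[47.5,49.5,0],"twist":[0,0,0]},{"gripper":70,"travel":[47.5,49.5,0],"twist":[0,0,0]}]'
python3 - <<'E'
from h import *
a=bot.camera("top")[:,:,::-1];b=bot.camera("scene")[:,:,::-1]
cv2.imwrite("pics/t3.png",a);cv2.imwrite("pics/s3.png",b)
A=cv2.resize(a[160:290,265:345],None,fx=4.5,fy=4.5,interpolation=cv2.INTER_CUBIC)
B=cv2.resize(b[225:290,310:380],None,fx=6,fy=9,interpolation=cv2.INTER_CUBIC)
cv2.imwrite("pics/c3.png",np.hstack([A,B]))
print(A.shape,B.shape)
g=cv2.cvtColor(a,cv2.COLOR_BGR2GRAY)
for n,im,(x0,y0,x1,y1) in(("top",a,(280,255,312,285)),("scene",b,(325,225,365,265))):
    m=(im[y0:y1,x0:x1].max(2)<55).astype(np.uint8); k=max(cv2.findContours(m,0,2)[0],key=cv2.contourArea)+[x0,y0]
    r=cv2.minAreaRect(k.astype(np.float32)); print(n,r,cv2.minEnclosingCircle(k.astype(np.float32)))
E
```

```text
time: 13.08
ee_pos: [0.469, 0.2674, 0.2273]
tcp_rot: [179.9, -0.1, 172.5]
wrist_force: [0.6, 0.6, -0.7]
opening: 0.0698
grasp_force: 0.0
(585, 360, 3) (585, 420, 3)
top ((293.5, 268.5), (15.0, 15.0), 90.0) ((294.0909118652344, 268.1363525390625), 8.13696002960205)
scene ((346.0, 243.0), (18.0, 18.0), 90.0) ((346.0666809082031, 242.93333435058594), 10.724312782287598)
```

View pics/c3.png

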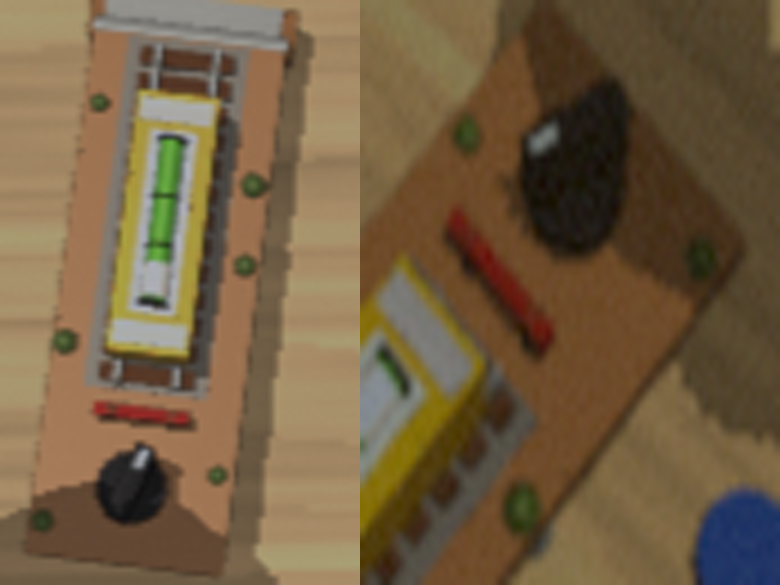

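Level lies centred on the rails; bubble runs to the knob end; knob centre at top (294.3,268.2), white wing mark at top (296.3,262), scene (340.5,240.6), wing yaw about -18°.

Run:
```python
from h import *
print(tri((296.3,262),(340.5,240.6)))
# board axis at track centre: level vs rails
t=lambda x,y:(265+x/4.5,160+y/4.5)
for z in(.07,.09,.1):print(z,onz("top",*t(132,487),z),onz("top",*t(146,448),z),onz("top",*t(137,470),z))
for z in(.09,.1,.105,.11): print(z, proj("top",[.4554,.0855,z]),proj("scene",[.4554,.0855,z]))
togo(.4554,.0865,.16,162)
```

```text
(array([0.46990392, 0.0797111 , 0.10521245]), np.float64(0.0007809199523235698))
0.07 [0.45614918 0.0857235  0.07      ] [0.47943333 0.0771556  0.07      ] [0.4662968  0.08265164 0.07      ]
0.09 [0.45479504 0.08513407 0.09      ] [0.47778258 0.07667531 0.09      ] [0.46481339 0.08210134 0.09      ]
0.1 [0.45411797 0.08483935 0.1       ] [0.47695721 0.07643517 0.1       ] [0.46407169 0.08182619 0.1       ]
0.09 [294.19364025 267.99637923] [345.35862147 241.30976435]
0.1 [294.07892494 267.74001626] [345.54973897 239.10780202]
0.105 [294.02101054 267.61059121] [345.64623454 237.99559458]
0.11 [293.96272015 267.48032636] [345.7433625  236.87580468]
t 13.18 pos [0.4673 0.27   0.2277] [179.9  -0.2 172.8] F [ 0.3 -0.1 -0.4] op 70.0 gf 0.0
travel(cur axes) [ -11.3 -183.7   67.2] (target axes) [ -45.4 -178.2   67.7] twist [ 0.002 -0.003  0.189]
```

```bash
python3 -m crank '[{"gripper":70,"travel":[0,0,0],"twist":[0,0,0.12]},{"gripper":70,"travel":[0,0,0],"twist":[0,0,0.12]},{"gripper":70,"travel":[-13,-44,0],"twist":[0,0,0]},{"gripper":70,"travel":[-13,-44,10],"twist":[0,0,0]},{"gripper":70,"travel":[-13,-44,10],"twist":[0,0,0]},{"gripper":70,"travel":[-13,-44,10],"twist":[0,0,0]},{"gripper":70,"travel":[0,0,25],"twist":[0,0,0]},{"gripper":70,"travel":[0,0,10],"twist":[0,0,0]},{"gripper":70,"travel":[0,0,0],"twist":[0,0,0]}]'
python3 -c "
from h import *
togo(.456,.0855,.08,159)"
```

```text
time: 14.3
ee_pos: [0.4547, 0.0834, 0.1611]
tcp_rot: [-179.9, -0.2, 158.8]
wrist_force: [-0.0, -0.5, 0.4]
opening: 0.0703
grasp_force: 0.0
t 14.3 pos [0.4547 0.0834 0.1611] [-179.9   -0.2  158.8] F [-0.  -0.5  0.4] op 70.3 gf 0.0
travel(cur axes) [-0.8  2.5 81.1] (target axes) [-0.4  2.4 81.1] twist [-0.001 -0.004 -0.003]
```

```bash
python3 -m crank '[{"gripper":60,"travel":[-0.5,2.5,30],"twist":[0,0,0]},{"gripper":50,"travel":[0,0,30],"twist":[0,0,0]},{"gripper":40,"travel":[0,0,15],"twist":[0,0,0]},{"gripper":30,"travel":[0,0,5],"twist":[0,0,0]},{"gripper":22,"travel":[0,0,0],"twist":[0,0,0]},{"gripper":22,"travel":[0,0,0],"twist":[0,0,0]},{"gripper":5,"travel":[0,0,0],"twist":[0,0,0]},{"gripper":5,"travel":[0,0,0],"twist":[0,0,0]},{"gripper":5,"travel":[0,0,0],"twist":[0,0,0]},{"gripper":5,"travel":[0,0,0],"twist":[0,0,0]}]' 60
python3 -c "
from h import *
print(bot.get_obs()['torque'])
togo(.456,.0855,.08,159)"
```

```text
time: 15.55
ee_pos: [0.4565, 0.0862, 0.0816]
tcp_rot: [179.9, -0.2, 158.8]
wrist_force: [1.1, 5.0, 1.1]
opening: 0.0131
grasp_force: 59.9
[ 0.84398179 -0.19795591 -0.11891772]
t 15.55 pos [0.4565 0.0862 0.0816] [179.9  -0.2 158.8] F [1.1 5.  1.1] op 13.1 gf 59.9
travel(cur axes) [ 0.2 -0.8  1.6] (target axes) [ 0.2 -0.8  1.6] twist [ 0.001 -0.003 -0.003]
```

```bash
for i in 1 2 3 4 5; do python3 -m crank '[{"gripper":5,"travel":[0,0.1,2],"twist":[0,0,0]},{"gripper":5,"travel":[0,0,0],"twist":[0,0,0]}]' | grep -E "ee_pos|wrist"; done
```

```text
ee_pos: [0.4564, 0.0862, 0.0796]
wrist_force: [-0.1, 6.4, 3.1]
ee_pos: [0.4563, 0.0862, 0.0776]
wrist_force: [-1.4, 5.2, 3.8]
ee_pos: [0.4562, 0.0863, 0.0756]
wrist_force: [-1.7, 4.5, 4.0]
ee_pos: [0.456, 0.0863, 0.0736]
wrist_force: [-3.0, 3.3, 5.2]
ee_pos: [0.456, 0.0864, 0.0716]
wrist_force: [-4.8, 3.4, 5.6]
```

```bash
for i in 1 2 3 4 5; do python3 -m crank '[{"gripper":5,"travel":[0.5,0.2,2],"twist":[0,0,0]},{"gripper":5,"travel":[0,0,0],"twist":[0,0,0]}]' | grep -E "ee_pos|wrist"; done
```

```text
ee_pos: [0.4558, 0.0864, 0.0698]
wrist_force: [-2.2, 2.0, 7.4]
ee_pos: [0.4558, 0.0865, 0.0682]
wrist_force: [-3.6, 0.5, 10.1]
ee_pos: [0.4557, 0.0866, 0.0666]
wrist_force: [-2.0, -2.2, 12.2]
ee_pos: [0.4556, 0.0867, 0.065]
wrist_force: [-2.3, -3.7, 13.6]
ee_pos: [0.4556, 0.0868, 0.0633]
wrist_force: [-2.2, -6.2, 17.2]
```

```bash
python3 -m crank '[{"gripper":5,"travel":[0.5,-0.5,0],"twist":[0,0,-0.1]},{"gripper":5,"travel":[0,0,0.5],"twist":[0,0,-0.1]},{"gripper":5,"travel":[0,0,0.5],"twist":[0,0,-0.1]},{"gripper":5,"travel":[0,0,0.5],"twist":[0,0,-0.1]},{"gripper":5,"travel":[0,0,0.5],"twist":[0,0,-0.1]},{"gripper":5,"travel":[0,0,0.5],"twist":[0,0,-0.1]},{"gripper":5,"travel":[0,0,0],"twist":[0,0,0]},{"gripper":5,"travel":[0,0,0],"twist":[0,0,0]},{"gripper":5,"travel":[0,0,0],"twist":[0,0,0]},{"gripper":5,"travel":[0,0,0],"twist":[0,0,0]}]'
cat > bub.py <<'E'
from h import *
import sys
b=bot.camera("scene")[:,:,::-1]; a=bot.camera("top")[:,:,::-1]
B=cv2.resize(b[225:345,240:380],None,fx=4,fy=4,interpolation=cv2.INTER_CUBIC); A=cv2.resize(a[160:280,265:325],None,fx=4,fy=4,interpolation=cv2.INTER_CUBIC)
cv2.imwrite(sys.argv[1],np.hstack([A,B])); o=bot.get_obs(); print(o["time"],o["ee_pos"],o["tcp_rot"],o["wrist_force"].round(1),o["torque"].round(2),o["opening"])
E
python3 bub.py pics/b1.png
```

```text
time: 19.3
ee_pos: [0.4551, 0.0859, 0.061]
tcp_rot: [-179.8, 0.0, -166.9]
wrist_force: [-0.8, -10.7, 16.4]
opening: 0.0125
grasp_force: 62.0
19.4 [0.45515032 0.08589759 0.06097832] [-1.79829350e+02  3.70854622e-02 -1.66921502e+02] [ -1.3 -10.4  15.9] [-2.15 -0.27 -0.1 ] 0.013135593087822185
```

View pics/b1.png

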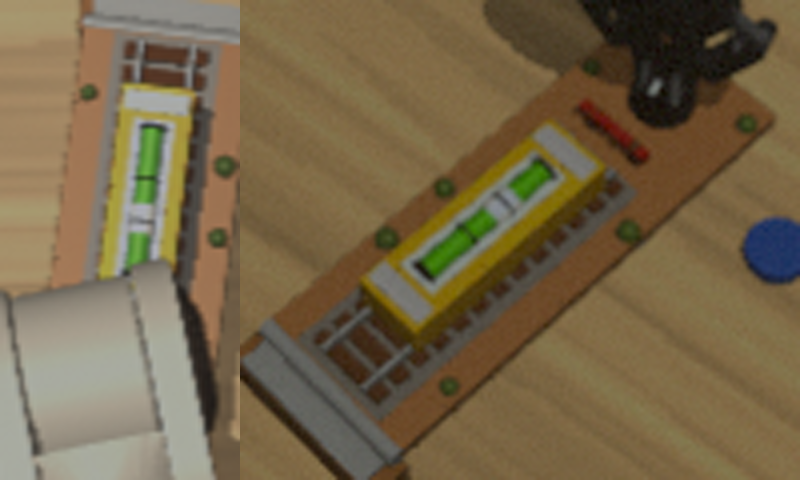

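The scene crop shows the bubble at about (500,208), on the knob-side line; midpoint of the lines at (485,221). So it is about 12 mm towards the knob, needing roughly 0.7 rad more.

```bash
python3 -m crank '[{"gripper":5,"travel":[0,-0.6,0.5],"twist":[0,0,-0.1]},{"gripper":5,"travel":[0,-0.5,0.5],"twist":[0,0,-0.1]},{"gripper":5,"travel":[0,0,0.5],"twist":[0,0,-0.1]},{"gripper":5,"travel":[0,0,0.5],"twist":[0,0,-0.1]},{"gripper":5,"travel":[0,0,0.5],"twist":[0,0,-0.1]},{"gripper":5,"travel":[0,0,0],"twist":[0,0,0]},{"gripper":5,"travel":[0,0,0],"twist":[0,0,0]},{"gripper":5,"travel":[0,0,0],"twist":[0,0,0]},{"gripper":5,"travel":[0,0,0],"twist":[0,0,0]},{"gripper":5,"travel":[0,0,0],"twist":[0,0,0]},{"gripper":5,"travel":[0,0,0],"twist":[0,0,0]},{"gripper":5,"travel":[0,0,0],"twist":[0,0,0]}]'
python3 -m crank '[{"gripper":5,"travel":[0,0,0],"twist":[0,0,0]},{"gripper":5,"travel":[0,0,0],"twist":[0,0,0]},{"gripper":5,"travel":[0,0,0],"twist":[0,0,0]},{"gripper":5,"travel":[0,0,0],"twist":[0,0,0]},{"gripper":5,"travel":[0,0,0],"twist":[0,0,0]}]'
cat > prof.py <<'E'
from h import *
b=bot.camera("scene"); hsv=cv2.cvtColor(b,cv2.COLOR_RGB2HSV)
# along the vial in scene: green runs either side; bubble = gap between the green pixels
m=cv2.inRange(hsv,(35,120,40),(75,255,255)); m[:255]=0;m[305:]=0;m[:,:275]=0;m[:,330:]=0
d=np.array([29.5,-25.75]); Ln=np.linalg.norm(d); d/=Ln
ys,xs=np.nonzero(m); s=np.sort((xs-301.5)*d[0]+(ys-279.6)*d[1])*100/Ln
h,e=np.histogram(s,bins=np.arange(-60,60,2.5)); print([(float(x),int(n)) for x,n in zip(e,h) if -55<x<55])
E
python3 prof.py; python3 bub.py pics/b2.png
```

```text
time: 20.9
ee_pos: [0.4556, 0.085, 0.0586]
tcp_rot: [-179.8, -0.0, -138.3]
wrist_force: [-1.2, -10.2, 16.7]
opening: 0.0132
grasp_force: 62.1
time: 21.52
ee_pos: [0.4556, 0.085, 0.0586]
tcp_rot: [-179.8, -0.0, -138.3]
wrist_force: [-1.0, -10.8, 16.7]
opening: 0.0129
grasp_force: 62.1
[(-52.5, 4), (-50.0, 4), (-47.5, 7), (-45.0, 5), (-42.5, 5), (-40.0, 7), (-37.5, 4), (-35.0, 5), (-32.5, 5), (-30.0, 4), (-27.5, 7), (-25.0, 5), (-22.5, 5), (-20.0, 7), (-17.5, 4), (-15.0, 6), (-12.5, 7), (-10.0, 5), (-7.5, 3), (-5.0, 1), (-2.5, 0), (0.0, 0), (2.5, 0), (5.0, 0), (7.5, 0), (10.0, 0), (12.5, 4), (15.0, 3), (17.5, 6), (20.0, 6), (22.5, 4), (25.0, 7), (27.5, 5), (30.0, 5), (32.5, 6), (35.0, 3), (37.5, 6), (40.0, 6), (42.5, 5), (45.0, 6), (47.5, 5), (50.0, 0), (52.5, 0)]
21.675 [0.45553911 0.08502995 0.05861494] [-1.79844430e+02 -1.89346211e-02 -1.38255732e+02] [ -2.2 -10.6  17. ] [-1.84 -0.31  0.15] 0.012914605264744498
```

View pics/b2.png

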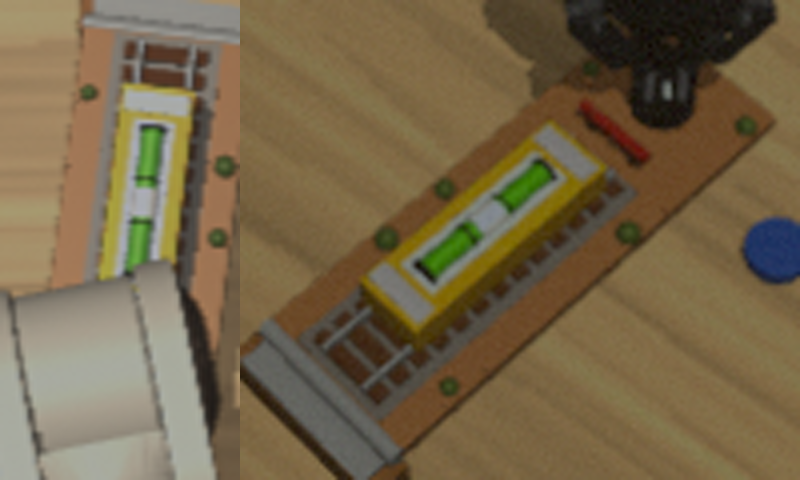

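The bubble is now nearly between the lines, still about 4–5 mm towards the knob; 0.27 rad more.

```bash
python3 -m crank '[{"gripper":5,"travel":[0,-0.5,0.5],"twist":[0,0,-0.09]},{"gripper":5,"travel":[0,0,0.3],"twist":[0,0,-0.09]},{"gripper":5,"travel":[0,0,0.2],"twist":[0,0,-0.09]},{"gripper":5,"travel":[0,0,0],"twist":[0,0,0]},{"gripper":5,"travel":[0,0,0],"twist":[0,0,0]},{"gripper":5,"travel":[0,0,0],"twist":[0,0,0]},{"gripper":5,"travel":[0,0,0],"twist":[0,0,0]},{"gripper":5,"travel":[0,0,0],"twist":[0,0,0]},{"gripper":5,"travel":[0,0,0],"twist":[0,0,0]},{"gripper":5,"travel":[0,0,0],"twist":[0,0,0]},{"gripper":5,"travel":[0,0,0],"twist":[0,0,0]},{"gripper":5,"travel":[0,0,0],"twist":[0,0,0]}]'
python3 -m crank '[{"gripper":5,"travel":[0,0,0],"twist":[0,0,0]},{"gripper":5,"travel":[0,0,0],"twist":[0,0,0]},{"gripper":5,"travel":[0,0,0],"twist":[0,0,0]},{"gripper":5,"travel":[0,0,0],"twist":[0,0,0]},{"gripper":5,"travel":[0,0,0],"twist":[0,0,0]},{"gripper":5,"travel":[0,0,0],"twist":[0,0,0]},{"gripper":5,"travel":[0,0,0],"twist":[0,0,0]},{"gripper":5,"travel":[0,0,0],"twist":[0,0,0]}]'
python3 prof.py; python3 bub.py pics/b3.png
```

```text
time: 23.18
ee_pos: [0.4559, 0.0847, 0.0576]
tcp_rot: [-179.9, -0.1, -122.8]
wrist_force: [-0.3, -10.4, 16.9]
opening: 0.0128
grasp_force: 62.1
time: 24.18
ee_pos: [0.4559, 0.0847, 0.0576]
tcp_rot: [-179.9, -0.1, -122.8]
wrist_force: [-0.8, -11.0, 16.8]
opening: 0.0133
grasp_force: 62.1
[(-52.5, 2), (-50.0, 3), (-47.5, 7), (-45.0, 5), (-42.5, 5), (-40.0, 6), (-37.5, 4), (-35.0, 6), (-32.5, 6), (-30.0, 4), (-27.5, 7), (-25.0, 5), (-22.5, 5), (-20.0, 7), (-17.5, 4), (-15.0, 3), (-12.5, 2), (-10.0, 3), (-7.5, 4), (-5.0, 0), (-2.5, 0), (0.0, 0), (2.5, 0), (5.0, 0), (7.5, 3), (10.0, 5), (12.5, 8), (15.0, 4), (17.5, 6), (20.0, 6), (22.5, 4), (25.0, 7), (27.5, 4), (30.0, 5), (32.5, 6), (35.0, 4), (37.5, 6), (40.0, 6), (42.5, 5), (45.0, 6), (47.5, 5), (50.0, 1), (52.5, 0)]
24.325 [0.45592429 0.08464021 0.05760127] [-1.79852638e+02 -5.53080953e-02 -1.22790763e+02] [ -0.2 -10.   16.6] [-1.63 -0.28  0.17] 0.012840076001055353
```

View pics/b3.png

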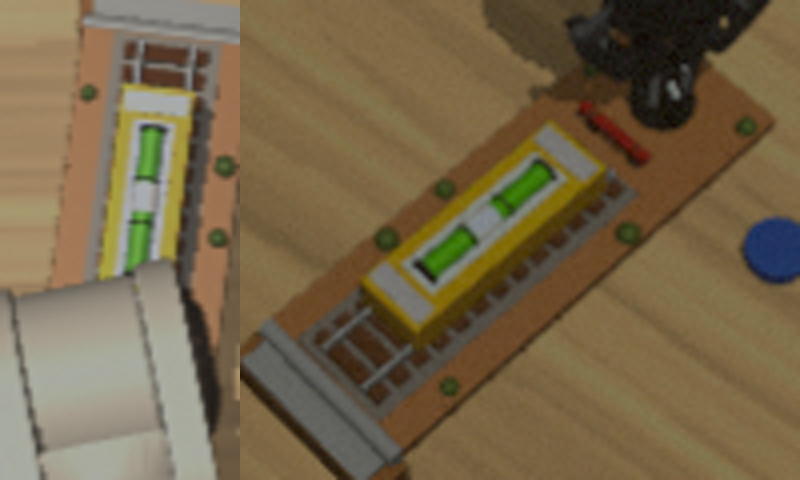

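The bubble at (485,220) stands midway between the line positions (467,236) and (503,207), with about 17 N pushed down.

```bash
python3 -c "
from workcell import bot
print(bot.job_done())"
```

```text
the job is handed in; nothing more can be done
None
```

I handed the job in at about 24 s: the spirit level was pressed onto the rails and let go, the hand still grips the knob and holds the board down with about 17 N, and the bubble sits midway between the lines; no verdict came back.

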